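Clear the gel viewer

TASK

The flat top of the gel viewer is littered with three pieces of plastic waste: a snapped casting comb, a broken-off corner of a casting tray, and an empty uncapped bottle lying on its side. Get all three off the viewer and into the open waste bin standing beside it, so that they lie down inside it rather than propped on its rim. The whole, undamaged casting tray on the viewer is still in use: leave it where it is, and do not knock over or push aside the tip box and the amber bottle standing nearby.

Things in the scene. Friction and masses are not known exactly. Their poses are not given: they have to be found in the camera images.
- viewer: gel viewer, a grey light box with a flat dark window on top; fixed; 300 (x) x 320 (y) x 110 high mm. Origin at the centre of its underside, z up; its flat top, without any rim, is 110 mm above the origin. All three waste pieces and the whole tray start lying on top, in no fixed order or heading
- bin: open rectangular red plastic waste bin, fixed on the bench beside the viewer on its left or its right (+y or -y side), the gap to the viewer 5 to 20 mm, turned a few degrees at most relative to it; 260 (x) x 200 (y) x 105 high mm, walls and floor 5 mm thick. Origin at the centre of its underside, z up
- comb: waste: half of a snapped white gel comb lying flat, 110 (x) x 42 (y) x 14 mm high, about 40 g. A bar 20 mm wide and 14 mm high along x (y from -3 to +17 mm), and from it six flat teeth, 10 mm high, pointing to -y (five reach y = -25 mm, the one at the +x end is broken short at y = -13 mm). Origin at the underside, midway along the bar; z up
- comb_mid (a point): a point 7 mm above the comb's origin, taken as its middle
- corner: waste: corner broken off a frosted acrylic casting tray, about 90 g: floor plate 70 (x) x 60 (y) x 8 mm, lying flat, with an upright wall 10 mm thick along its whole +y edge (y from 20 to 30 mm, top 42 mm above the underside) and a stub of wall 10 mm thick at the -x edge (y from -2 to 20 mm, top at 30 mm). The tall wall is a good grip. Origin at the centre of the plate's underside; z up
- corner_mid (a point): a point 15 mm above the corner's origin, taken as its middle
- bottle: waste: empty white square bottle without cap, lying on one flat side, about 60 g: body 80 (x, from -52 to +28 mm) x 50 x 50 mm, then a round neck of 36 mm diameter to x = +50 mm. Origin under it on the surface, on its long axis; z up
- bottle_mid (a point): a point 25 mm above the bottle's origin as it lies, taken as its middle
- tray: KEEP: the whole casting tray, frosted acrylic, 100 (x) x 70 (y) mm, 8 mm floor, with two straight walls 6 mm thick along its long edges (y = +-32 mm), tops 35 mm above the underside; 180 g, loose. Origin at the centre of its underside; z up
- supply: bystander: yellow power supply, fixed, 220 (x) x 190 (y) x 88 high mm, on the side of the viewer where the bin is not. Origin at the centre of its underside
- tipbox: bystander: white box of pipette tips with a red top, 85 (x) x 122 (y) x 51 high mm, loose, standing on top of the power supply. Origin at the centre of its underside
- reagent: bystander: capped amber bottle standing upright, 72 mm in diameter, 150 mm high, loose on the bench just beyond the viewer (its far, +x side). Origin at the centre of its underside
Things that resemble listed ones, but are neither listed nor needed, are in the scene too. What is shaped like the corner but blue or turquoise is not meant.

How it is judged:
By the outcome, as a careful person would: the job done as asked, in the order asked, and still so for the second after the job is handed in, with the robot touching nothing.
It also fails if it takes over 58 s, if anything falls off the work surface, if the arm or the gripper's body presses on something with over 40 N, if the wrist force passes 120 N, or if a joint passes its speed limit or range.

ROBOT

A 6-joint arm with a two-finger parallel gripper is mounted at the origin on the work surface. World frame = base frame: x ahead of the robot, y to its left, z up, the work surface at z = 0. Lengths are in m, angles in degrees, forces in N, time in s.
With the tool pointing down it reaches from about 0.35 to 0.875 m from the base axis. Payload 4.2 kg.
Tool frame: the origin (TCP) lies on the mounting face of the last link; the fingertips stand 182 mm ahead of it and the grasp point (between the pads) lies 164 mm ahead of it (r.tcp_to_grasp is the distance from the TCP to the grasp point, in m); z points along the fingers, y is the line along which they close (so a half turn about z gives the same grasp; the last joint's range is limited). The gripper opens to 87 mm and grips with 3 to 60 N. Pads are 19 mm wide; open, the fingers measure 117 mm over their backs; the gripper's body (75 mm by 190 mm) begins 51 mm behind the grasp point.
Start: joints at [-49.813, 22.042, 0.453, 0, -68.411, -14.817], TCP at [0.268, -0.565, 0.405] pointing down, gripper open.
Joint ranges: [-179.83, 179.83], [-69.29, 118.12], [-61.27, 80.66], [-181.25, 117.63], [-171.15, -9.14], [-177.46, 177.46]. Speed limits (degrees/s): [159.86, 159.86, 180, 180, 180, 180].

INTERFACE

Orientations are given as a 3x3 rotation matrix whose columns are the frame's x, y, z axes.
In Python, from station import sense, eyes, r gives the robot as it stands.
- The arm moves only by the tool jog_arm, never from a script. Its argument "increments" is a list of rows, each a list of 4 numbers: the shift along the tool's x, y, z normalised to -1 to 1, where 1 is 0.02 m, then the turn about the tool's z normalised to -1 to 1, where 1 is 0.08 rad. A call has 1 to 10 rows; each row shifts and turns the commanded pose from where the row before left it, along the tool's axes as they then stand; what a row does not reach is not made up. A row lasts 1/10 s, in which the tool goes at most 50 mm and 8.59 degrees, less where a joint would pass 70% of its speed; a pose out of reach is approached as far as the arm can. A call with a number of a shift or a turn outside -1 to 1 is refused whole. A call with a gripper value outside its range is refused whole. "grip" is the finger opening in mm, from 0 to 87, set as the call begins (left out, the last holds). The fingers move at their own pace and stop on an object; the grip force is fixed at half the most. Time passes only in rows, so rows that do not move let the fingers close. It gives the time, the measured TCP pose, the force, the opening and the grip force at its end, in the units of the state.
- sense(): the state, without advancing time (a new reading comes with each control period).
- eyes.capture(name): name is "scene" or "top"; returns the picture (384x512x3 uint8, blue, green, red); there is no depth.
- eyes.get_calibration(name): a dict with "camera_matrix" (3x3 intrinsics, pixels), "R" (3x3) and "t" (3): a world point X has camera coordinates R X + t. Camera axes: x right, y down, z forward; pixel columns grow to the right and rows downward; lengths in m; the calibration is good to about 2 mm. A picture is of the moment at which its call begins. get_calibration takes no time and is no camera call.
- r.finish_job(): hands the job in; it is judged then, once.
Trained networks look in the newest picture that a camera, given by its name, has taken for a name from the list of things; names that differ only in an ending like _2 or _b are one class to them, and where a whole thing is asked for, a point or a joint stands for the part that bears it (a point fixed in the world has none). Each returns a list of dicts, best first, with "conf" (0 to 1); they miss things now and then, are a little off and sometimes report something else, mostly with a low value. They report only what shows in the picture. A call takes as long as a camera call. They do not tell look-alikes from the thing itself.
- eyes.spot_in(camera, name): "centre" ([x, y, z] in m, in world coordinates, good to about 4 mm: the middle of the surface that is visible of it).
- eyes.outline_of(camera, name): "mask" (384x512 bool, what is visible of it).
The state is a dict: "time_s": time; "joints": joint angles; "joint_velocities": joint speeds; "effort": joint torques, N m; "tcp_pos": TCP position; "ee_rot": TCP orientation; "wrist_force": force on the tool from outside, world axes, zero at the start; "moment": the same for the moment, N m; "gripper_width": opening from 0.0 (shut) to 1.0 (fully open); "gripper_force": force on a finger pad.
Only numpy, scipy, OpenCV 4.12 (cv2) and the standard library are available. Lean on these libraries where they do the work, as an engineer would, in place of code of your own. Each camera call takes 0.05 s, during which the arm holds its last target. There are 200 camera calls.

## Working session

There is one attempt and no reset: what is moved stays moved. The work goes in short steps, Python scripts to look and compute and a tool call to move; the robot and the scene stay as the last step left them, time stands still between calls to the robot, and variables do not carry over. Pictures are saved under pics/ and viewed, at most 10 in all, crops included, and the job is handed in when it is done.

Besides the shell and the picture viewer there is one more tool, called as name(argument=value, ...) on one line, values as JSON. jog_arm: Moves the arm, as the interface text tells. Its arguments: {"type":"object","properties":{"increments":{"type":"array"},"grip":{"type":"number"}},"required":["increments"]}

```bash
mkdir -p pics && cat > m.py <<'E'
from station import sense, eyes, r
import numpy as np, cv2
E
python3 - <<'E'
from m import *
for c in("scene","top"):
    im=eyes.capture(c); cv2.imwrite(f"pics/{c}0.png",im)
    k=eyes.get_calibration(c); print(c,np.round(k["camera_matrix"],1).tolist(),np.round(-k["R"].T@k["t"],3),np.round(k["R"],2).tolist())
    for n in("viewer","bin","comb","corner","bottle","tray","supply","tipbox","reagent"):
        print(n,[(round(d["conf"],2),np.round(d["centre"],3).tolist()) for d in eyes.spot_in(c,n)])
s=sense();print(s["time_s"],s["tcp_pos"],np.round(s["ee_rot"],3).tolist(),s["gripper_width"])
E
```

```text
scene [[439.9, 0.0, 253.0], [0.0, 439.9, 193.0], [0.0, 0.0, 1.0]] [1.241 0.397 1.129] [[-0.49, 0.87, 0.01], [0.69, 0.4, -0.6], [-0.53, -0.29, -0.8]]
viewer [(0.64, [0.595, -0.016, 0.108])]
bin [(0.69, [0.548, -0.352, 0.03])]
comb [(0.57, [0.623, 0.039, 0.118])]
corner [(0.91, [0.802, -0.187, 0.005]), (0.84, [0.631, -0.101, 0.125]), (0.78, [0.324, -0.275, 0.015]), (0.56, [0.81, 0.122, 0.008])]
bottle [(0.93, [0.481, -0.11, 0.155])]
tray [(0.6, [0.46, 0.039, 0.118])]
supply [(0.56, [0.627, 0.231, 0.089])]
tipbox [(0.8, [0.557, 0.254, 0.137])]
reagent [(0.59, [0.814, 0.001, 0.099])]
top [[350.2, 0.0, 253.6], [0.0, 350.2, 190.1], [0.0, 0.0, 1.0]] [0.409 0.012 1.031] [[0.01, -1.0, 0.01], [-0.99, -0.01, -0.17], [0.17, -0.01, -0.99]]
viewer [(0.81, [0.546, -0.036, 0.108])]
bin [(0.61, [0.561, -0.338, 0.005]), (0.48, [0.463, 0.036, 0.119])]
comb [(0.95, [0.616, 0.043, 0.122]), (0.36, [0.568, 0.208, 0.087])]
corner [(0.98, [0.803, 0.12, 0.006]), (0.9, [0.32, -0.263, 0.011]), (0.88, [0.797, -0.194, 0.007]), (0.64, [0.613, -0.117, 0.117]), (0.25, [0.46, -0.111, 0.16])]
bottle [(0.88, [0.465, -0.113, 0.159])]
tray [(0.64, [0.458, 0.032, 0.118])]
supply [(0.96, [0.568, 0.204, 0.087]), (0.3, [0.459, -0.11, 0.161])]
tipbox [(0.98, [0.536, 0.244, 0.136])]
reagent [(0.96, [0.78, -0.003, 0.1]), (0.22, [0.621, -0.119, 0.116])]
1.0 [ 0.26778582 -0.56469217  0.40476595] [[-0.904, -0.428, 0.0], [-0.428, 0.904, 0.0], [-0.0, -0.0, -1.0]] 1.0004401286069609
```

View pics/top0.png

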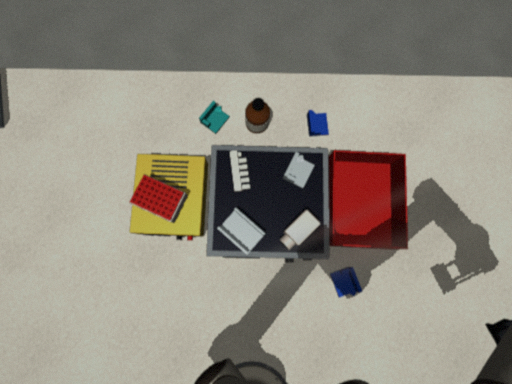

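View pics/scene0.png

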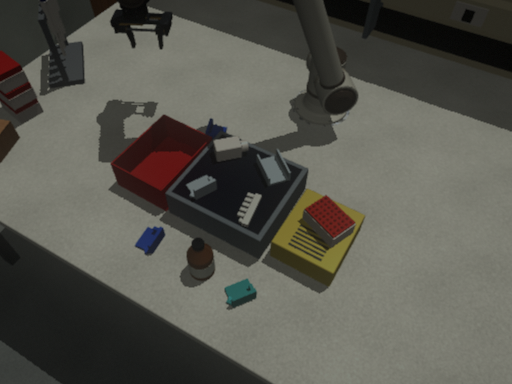

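The top view shows the comb at (240,172), corner at (299,170), bottle at (300,229) with its neck to the lower left, and tray at (241,230). The bin is at (369,199). The blue and turquoise decoys sit off the viewer. Next I'll fit poses to the masks in both views.

```bash
cat >> m.py <<'E'
from scipy.optimize import differential_evolution
# parts: boxes x0,x1,y0,y1,z0,z1 (mm)
M={"comb":[(-55,55,-3,17,0,14)]+[(a,a+10,(-25 if i<5 else -13),0,0,10) for i,a in enumerate(np.linspace(-55,45,6))],
"corner":[(-35,35,-30,30,0,8),(-35,35,20,30,0,42),(-35,-25,-2,20,0,30)],
"bottle":[(-52,28,-25,25,0,50),(28,50,-18,18,11,39),(28,50,-11,11,7,43)],
"tray":[(-50,50,-35,35,0,8),(-50,50,29,35,0,35),(-50,50,-35,-29,0,35)],
"bin":[(-130,130,-100,100,0,105)],"viewer":[(-150,150,-160,160,0,110)],"tipbox":[(-42.5,42.5,-61,61,0,51)]}
def proj(c,X):
    k=eyes.get_calibration(c) if c not in K else K[c]; K[c]=k
    p=(np.asarray(X)@np.array(k["R"]).T+np.array(k["t"]))@np.array(k["camera_matrix"]).T
    return p[:,:2]/p[:,2:]
K={}
def render(c,n,x,y,yaw,z,S=4):
    im=np.zeros((384*S,512*S),np.uint8)
    C,s=np.cos(yaw),np.sin(yaw)
    for b in M[n]:
        P=np.array([(u,v,w) for u in b[:2] for v in b[2:4] for w in b[4:]])/1000
        P=np.c_[C*P[:,0]-s*P[:,1]+x,s*P[:,0]+C*P[:,1]+y,P[:,2]+z]
        h=cv2.convexHull(((proj(c,P)+.5)*S).astype(np.float32))
        cv2.fillConvexPoly(im,np.round(h).astype(int),255)
    return cv2.resize(im,(512,384),interpolation=cv2.INTER_AREA)/255.
def fit(n,masks,x0,z0,dz,yr=(0,2*np.pi),d=.035):
    def f(p):
        e=0
        for c,m in masks.items():
            R=render(c,n,*p,S=2); e+=np.abs(R-m).sum()/m.sum()
        return e
    q=differential_evolution(f,[(x0[0]-d,x0[0]+d),(x0[1]-d,x0[1]+d),yr,(z0-dz,z0+dz)],maxiter=60,popsize=12,seed=1,tol=1e-4)
    return q.x,q.fun/len(masks)
E
python3 - <<'E'
from m import *
G={"comb":(.618,.04),"corner":(.618,-.11),"bottle":(.47,-.11),"tray":(.46,.035),"bin":(.55,-.335),"viewer":(.56,-.03),"tipbox":(.54,.245)}
out={}
for c in("scene","top"):
    eyes.capture(c)
    for n,g in G.items():
        for t in range(2):
            o=eyes.outline_of(c,n)
            best=None
            for d in o:
                m=d["mask"]; ys,xs=np.nonzero(m)
                if len(xs)==0: continue
                p=proj(c,[[*g,.12 if n not in("bin",) else .05]])[0]
                e=np.hypot(xs.mean()-p[0],ys.mean()-p[1])
                if e<20 and (best is None or e<best[0]): best=(e,m)
            if best: out[c+n]=best[1]; break
np.savez("masks.npz",**out)
for n,g in G.items():
    ms={c:out[c+n].astype(float) for c in("scene","top") if c+n in out}
    z0={"bin":0,"viewer":0,"tipbox":.088}.get(n,.11)
    yr=(-.5,.5) if n in("bin","viewer") else (0,2*np.pi)
    p,e=fit(n,ms,g,z0,.015,yr)
    print(n,list(ms),[int(m.sum()) for m in ms.values()],"xy",np.round(p[:2],4),"yaw",round(np.degrees(p[2]),1),"z",round(p[3],4),"err",round(e,3))
vis=[]
for c in("scene","top"):
    im=cv2.imread(f"pics/{c}0.png")
    vis.append(cv2.resize(im[125:265,110:330] if c=="scene" else im[140:260,200:340],(780,300 if 0 else 496) if c=="scene" else (700,600),interpolation=cv2.INTER_CUBIC))
    cv2.imwrite(f"pics/{c}c.png",vis[-1])
E
```

```text
comb ['scene', 'top'] [496, 516] xy [0.622  0.0449] yaw 8.7 z 0.1101 err 0.18
corner ['scene', 'top'] [496, 608] xy [ 0.6222 -0.1185] yaw 332.5 z 0.109 err 0.075
bottle ['scene', 'top'] [718, 792] xy [ 0.4619 -0.1125] yaw 135.4 z 0.107 err 0.073
tray ['scene', 'top'] [768, 1066] xy [0.4602 0.0336] yaw 49.7 z 0.1102 err 0.057
bin ['scene', 'top'] [5047, 7578] xy [ 0.5523 -0.3163] yaw -2.2 z -0.0045 err 0.124
viewer ['top'] [10647] xy [ 0.5426 -0.039 ] yaw -1.0 z -0.005 err 0.292
tipbox ['scene'] [1575] xy [0.5372 0.2507] yaw 155.8 z 0.0733 err 0.054
```

View pics/topc.png

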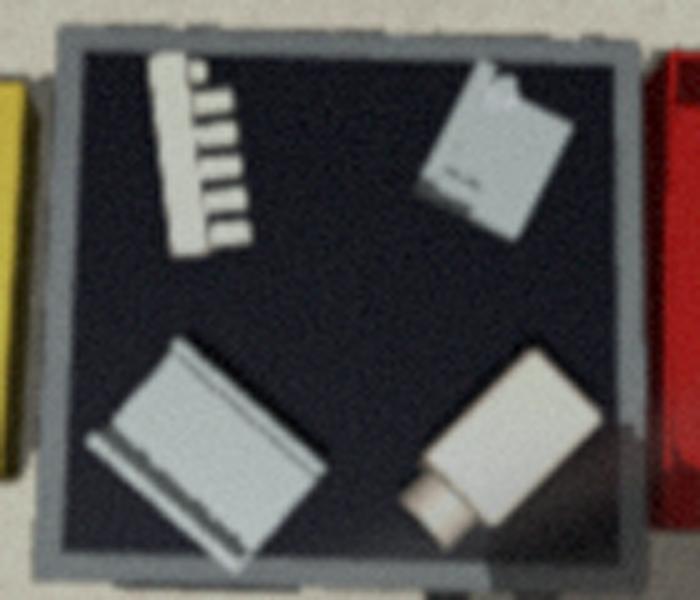

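```bash
cat > f2.py <<'E'
from m import *
Z=np.load("masks.npz"); ims={c:cv2.imread(f"pics/{c}0.png") for c in("scene","top")}
G={"comb":(.622,.045),"corner":(.622,-.1185),"bottle":(.462,-.1125)}
for n,g in G.items():
    ms={}
    for c in ims:
        reg=cv2.dilate(Z[c+n].astype(np.uint8),np.ones((5,5)))>0
        b=ims[c].max(2).astype(float); hi=np.percentile(b[reg],75); lo=np.percentile(b[reg],5)
        ms[c]=np.where(reg,np.clip((b-lo)/(hi-lo),0,1),0); 
        if n!="comb": ms[c]=np.maximum(ms[c]>.5,0).astype(float)
    for yr in ([(-.3,.5)] if n=="comb" else [(2.1,2.6)] if n=="bottle" else [(-.48+k*np.pi/2-.4,-.48+k*np.pi/2+.4) for k in range(4)]):
        p,e=fit(n,ms,g,.11,.006,yr,.02)
        print(n,np.round(p[:2],4),round(np.degrees(p[2]),1),round(p[3],4),round(e,3))
t=[]
for c in ims:
    u,v=proj(c,[[.622,-.1185,.125]])[0].astype(int)
    a=ims[c][v-22:v+22,u-22:u+22]; t.append(cv2.resize(a,(396,396),interpolation=cv2.INTER_CUBIC))
cv2.imwrite("pics/corner.png",np.clip(np.hstack(t)*1.3,0,255).astype(np.uint8))
E
python3 f2.py
```

```text
comb [0.6223 0.0447] 7.7 0.1127 0.295
corner [ 0.6221 -0.1182] -28.8 0.1153 0.439
corner [ 0.6259 -0.12  ] 40.4 0.1059 0.697
corner [ 0.6235 -0.1177] 145.8 0.1082 0.819
corner [ 0.6221 -0.1188] 230.3 0.1088 0.665
bottle [ 0.4602 -0.11  ] 135.3 0.1159 0.453
```

View pics/corner.png

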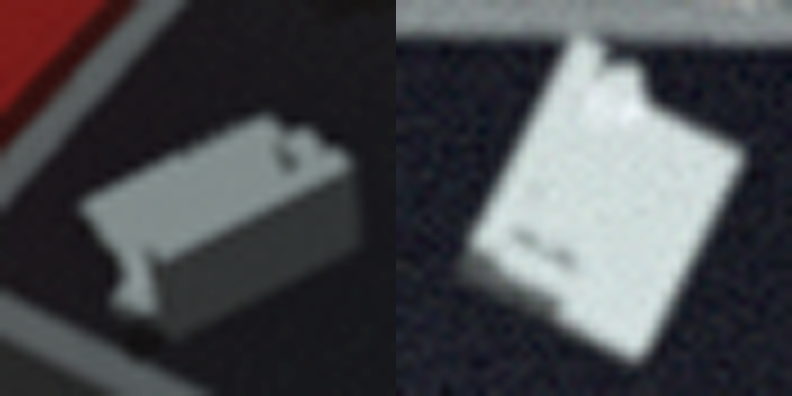

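The corner's tall wall faces the scene camera and its stub is at the lower-left end in the top view, so a yaw of about -28° is right. Next I'll locate the bin and work out the first move.

```bash
cat >> m.py <<'E'
def back(c,uv,z):
    k=eyes.get_calibration(c);A=np.linalg.inv(k["camera_matrix"]);R=np.array(k["R"]);o=-R.T@np.array(k["t"])
    d=R.T@A@np.array([*uv,1.]); return (o+d*(z-o[2])/d[2])[:2]
def plan(x,y,z,phi=None):
    s=sense();E=np.array(s["ee_rot"]);p=np.array(s["tcp_pos"]);g=p+E[:,2]*r.tcp_to_grasp
    f=np.degrees(np.arctan2(E[1,1],E[0,1])); t=0
    if phi is not None: t=(f-phi+90)%180-90
    a=np.radians(f-t);ty=np.array([np.cos(a),np.sin(a)]);tx=np.array([-ty[1],ty[0]]) 
    if tx@E[:2,0]<0 and abs(t)<1: tx=-tx
    tx=np.array([ty[1]*-1,ty[0]]) if np.cross(np.r_[tx,0],np.r_[ty,0])[2]<0 else -tx
    d=np.array([x,y])-g[:2]
    print("t",round(s["time_s"],2),"grasp",np.round(g,4),"phi",round(f,1),"w",round(s["gripper_width"]*87,1),"F",np.round(s["wrist_force"],1),"| turn",round(np.radians(t)/.08,2),"then x",round(d@tx/.02,2),"y",round(d@ty/.02,2),"z",round((g[2]-z)/.02,2))
E
python3 - <<'E'
from m import *
for uv in[(331,152),(406,153),(408,248),(331,246)]: print("bin rim",back("top",uv,.105))
for uv in[(211,146),(328,148),(329,256),(207,256)]: print("viewer",back("top",uv,.11))
for uv in[(114,164),(164,119),(213,137)]: print("bin scene",back("scene",uv,.105))
plan(.6226,.041,.24,98)
print(np.round(sense()["ee_rot"],3))
E
```

```text
bin rim [ 0.67914082 -0.21031006]
bin rim [ 0.67935856 -0.41732801]
bin rim [ 0.42121632 -0.40608634]
bin rim [ 0.42417152 -0.20340426]
viewer [0.68975082 0.11853224]
viewer [ 0.68888825 -0.20118263]
viewer [ 0.39840749 -0.19634348]
viewer [0.39505    0.11953377]
bin scene [ 0.67581126 -0.39941591]
bin scene [ 0.43883085 -0.38610707]
bin scene [ 0.42711316 -0.19981663]
t 1.9 grasp [ 0.2678 -0.5647  0.2412] phi 115.4 w 86.6 F [-0.  -0.1 -0.7] | turn 3.79 then x -21.78 y 27.52 z 0.06
[[-0.904 -0.428 -0.   ]
 [-0.428  0.904  0.   ]
 [ 0.     0.    -1.   ]]
```

jog_arm(increments=[[0, 0, 0, 0.95], [0, 0, 0, 0.95], [0, 0, 0, 0.95], [0, 0, 0, 0.95], [-0.8, 1, 0, 0], [-0.8, 1, 0, 0], [-0.8, 1, 0, 0], [-0.8, 1, 0, 0], [-0.8, 1, 0, 0], [-0.8, 1, 0, 0]], grip=80)

```text
time_s: 2.9
tcp_pos: [0.3467, -0.4316, 0.4049]
ee_rot: [[-0.99, -0.138, 0.0], [-0.138, 0.99, -0.0], [-0.0, -0.0, -1.0]]
wrist_force: [0.7, 0.3, -0.4]
gripper_width: 0.917
gripper_force: 0.0
```

jog_arm(increments=[[-0.8, 1, 0, 0], [-0.8, 1, 0, 0], [-0.8, 1, 0, 0], [-0.8, 1, 0, 0], [-0.8, 1, 0, 0], [-0.8, 1, 0, 0], [-0.8, 1, 0, 0], [-0.8, 1, 0, 0], [-0.8, 1, 0, 0], [-0.8, 1, 0, 0]])

```text
time_s: 3.9
tcp_pos: [0.4775, -0.2114, 0.405]
ee_rot: [[-0.99, -0.138, 0.0], [-0.138, 0.99, -0.0], [-0.0, -0.0, -1.0]]
wrist_force: [-0.6, 0.1, 0.2]
gripper_width: 0.919
gripper_force: 0.0
```

jog_arm(increments=[[-0.8, 1, 0, 0], [-0.8, 1, 0, 0], [-0.8, 1, 0, 0], [-0.8, 1, 0, 0], [-0.8, 1, 0, 0], [-0.8, 1, 0, 0], [-0.8, 1, 0, 0], [-0.8, 1, 0, 0], [-0.8, 1, 0, 0], [-0.8, 1, 0, 0]])

```text
time_s: 4.9
tcp_pos: [0.6083, 0.0088, 0.4048]
ee_rot: [[-0.99, -0.138, 0.0], [-0.138, 0.99, 0.0], [-0.0, -0.0, -1.0]]
wrist_force: [-0.1, -0.1, -0.4]
gripper_width: 0.919
gripper_force: 0.0
```

```bash
python3 -c "
from m import *
plan(.6226,.041,.131,98)"
```

```text
t 4.9 grasp [0.6083 0.0088 0.2413] phi 98.0 w 80.0 F [-0.1 -0.1 -0.4] | turn -0.01 then x -0.93 y 1.49 z 5.52
```

jog_arm(increments=[[-0.45, 0.75, 0.6, 0], [-0.45, 0.75, 0.9, 0], [0, 0, 1, 0], [0, 0, 1, 0], [0, 0, 1, 0], [0, 0, 0.5, 0], [0, 0, 0.3, 0], [0, 0, 0.2, 0], [0, 0, 0, 0]])

```text
time_s: 5.8
tcp_pos: [0.6216, 0.04, 0.2948]
ee_rot: [[-0.99, -0.138, 0.0], [-0.138, 0.99, -0.0], [-0.0, -0.0, -1.0]]
wrist_force: [0.2, 0.4, 0.1]
gripper_width: 0.917
gripper_force: 0.0
```

jog_arm(increments=[[0, 0, 0, 0], [0, 0, 0, 0], [0, 0, 0, 0], [0, 0, 0, 0], [0, 0, 0, 0], [0, 0, 0, 0]], grip=20)

```text
time_s: 6.4
tcp_pos: [0.6215, 0.0401, 0.2948]
ee_rot: [[-0.99, -0.138, 0.0], [-0.138, 0.99, 0.0], [-0.0, 0.0, -1.0]]
wrist_force: [0.9, -0.4, 1.0]
gripper_width: 0.476
gripper_force: 30.0
```

jog_arm(increments=[[0, 0, -0.5, 0], [0, 0, -1, 0], [0, 0, -1, 0], [0, 0, -1, 0], [0.3, -1, -0.5, 0], [0.3, -1, 0, 0], [0.3, -1, 0, 0], [0.3, -1, 0, 0], [0.3, -1, 0, 0], [0.3, -1, 0, 0]])

```text
time_s: 7.4
tcp_pos: [0.6022, -0.0846, 0.3755]
ee_rot: [[-0.99, -0.138, 0.001], [-0.138, 0.99, 0.0], [-0.001, -0.0, -1.0]]
wrist_force: [-0.8, -0.9, -0.2]
gripper_width: 0.479
gripper_force: 30.0
```

jog_arm(increments=[[0.3, -1, 0, 0], [0.3, -1, 0, 0], [0.3, -1, 0, 0], [0.3, -1, 0, 0], [0.3, -1, 0, 0], [0.3, -1, 0, 0], [0.3, -1, 0, 0], [0.3, -1, 0, 0], [0.3, -1, 0, 0], [0.3, -1, 0, 0]])

```text
time_s: 8.4
tcp_pos: [0.5705, -0.291, 0.3755]
ee_rot: [[-0.99, -0.138, 0.001], [-0.138, 0.99, -0.0], [-0.0, -0.0, -1.0]]
wrist_force: [-0.4, 0.7, 0.2]
gripper_width: 0.476
gripper_force: 30.0
```

```bash
python3 -c "
from m import *
plan(.55,-.348,.07,98)"
```

```text
t 8.4 grasp [ 0.5706 -0.291   0.212 ] phi 98.0 w 41.4 F [-0.4  0.7  0.2] | turn -0.01 then x 1.42 y -2.68 z 7.1
```

jog_arm(increments=[[0.5, -0.8, 0.5, 0], [0.5, -0.8, 1, 0], [0.4, -0.7, 1, 0], [0, 0, 1, 0], [0, 0, 1, 0], [0, 0, 1, 0], [0, 0, 1, 0], [0, 0, 0.4, 0], [0, 0, 0.2, 0], [0, 0, 0, 0]])

```text
time_s: 9.4
tcp_pos: [0.5494, -0.3397, 0.2327]
ee_rot: [[-0.99, -0.138, -0.0], [-0.138, 0.99, -0.0], [0.0, -0.0, -1.0]]
wrist_force: [-0.3, -0.3, 0.1]
gripper_width: 0.477
gripper_force: 30.0
```

jog_arm(increments=[[0, 0, 0, 0], [0, 0, 0, 0], [0, 0, 0, 0], [0, 0, -0.5, 0], [0, 0, -1, 0], [0, 0, -1, 0], [0, 0, -1, 0], [0, 0, -1, 0], [0, 0, -1, 0], [0, 0, -1, 0]], grip=56)

```text
time_s: 10.4
tcp_pos: [0.5492, -0.3395, 0.3648]
ee_rot: [[-0.99, -0.139, 0.001], [-0.139, 0.99, -0.001], [-0.001, -0.001, -1.0]]
wrist_force: [0.2, -0.0, 0.3]
gripper_width: 0.642
gripper_force: 0.0
```

```bash
python3 -c "
from m import *
cv2.imwrite('pics/t1.png',cv2.resize(eyes.capture('top')[130:270,190:420],(690,420)))
for c in ('scene','top'):
  if c=='scene': eyes.capture(c)
  print([(round(d['conf'],2),np.round(d['centre'],3).tolist()) for d in eyes.spot_in(c,'corner')])
plan(.6335,-.0965,.141,62)"
```

```text
[(0.97, [0.635, -0.102, 0.118]), (0.68, [0.322, -0.276, 0.012]), (0.66, [0.812, 0.125, 0.008]), (0.58, [0.802, -0.183, 0.004]), (0.43, [0.474, -0.109, 0.154])]
[(0.83, [0.794, -0.191, 0.008]), (0.7, [0.806, 0.123, 0.007]), (0.57, [0.617, -0.118, 0.119])]
t 10.6 grasp [ 0.5493 -0.3394  0.1999] phi 97.9 w 56.4 F [-0.4  0.4 -0.8] | turn 7.84 then x 1.99 y 12.7 z 2.95
```

View pics/t1.png

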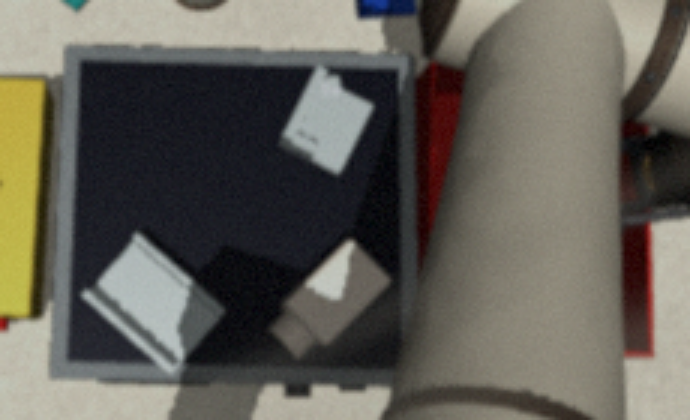

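The viewer now holds only the corner, bottle and tray, so the comb is gone from it. I'll confirm it's in the bin once the arm is out of the way. The corner is next.

jog_arm(increments=[[0, 0, -0.5, 0.98], [0, 0, 0, 0.98], [0, 0, 0, 0.98], [0, 0, 0, 0.98], [0, 0, 0, 0.98], [0, 0, 0, 0.98], [0, 0, 0, 0.98], [0, 0, 0, 0.98], [0, 0, 0, 0], [0.2, 1, 0, 0]])

```text
time_s: 11.6
tcp_pos: [0.5546, -0.3212, 0.3715]
ee_rot: [[-0.883, 0.47, -0.002], [0.47, 0.883, 0.0], [0.002, -0.001, -1.0]]
wrist_force: [-0.2, 0.5, -0.4]
gripper_width: 0.642
gripper_force: 0.0
```

jog_arm(increments=[[0.2, 1, 0, 0], [0.2, 1, 0, 0], [0.2, 1, 0, 0], [0.2, 1, 0, 0], [0.2, 1, 0, 0], [0.2, 1, 0, 0], [0.2, 1, 0, 0], [0.2, 1, 0, 0], [0.2, 1, 0, 0], [0, 0.8, 0, 0]])

```text
time_s: 12.6
tcp_pos: [0.6154, -0.1289, 0.3721]
ee_rot: [[-0.884, 0.467, -0.002], [0.467, 0.884, 0.0], [0.001, -0.001, -1.0]]
wrist_force: [-0.1, -0.3, -0.0]
gripper_width: 0.639
gripper_force: 0.0
```

```bash
python3 -c "
from m import *
plan(.6335,-.0965,.141,62)"
```

```text
t 12.6 grasp [ 0.6152 -0.1289  0.2086] phi 62.1 w 55.6 F [-0.1 -0.3 -0. ] | turn 0.03 then x -0.05 y 1.86 z 3.38
```

jog_arm(increments=[[0, 0.9, 0, 0], [0, 0.95, 0, 0], [0, 0, 0.5, 0], [0, 0, 1, 0], [0, 0, 1, 0], [0, 0, 0.5, 0], [0, 0, 0.3, 0], [0, 0, 0, 0]])

```text
time_s: 13.4
tcp_pos: [0.6327, -0.0976, 0.3059]
ee_rot: [[-0.883, 0.469, -0.002], [0.469, 0.883, -0.0], [0.001, -0.001, -1.0]]
wrist_force: [1.2, 0.8, -0.2]
gripper_width: 0.645
gripper_force: 0.0
```

jog_arm(increments=[[0, 0, 0, 0], [0, 0, 0, 0], [0, 0, 0, 0], [0, 0, 0, 0], [0, 0, 0, 0], [0, 0, 0, 0], [0, 0, 0, 0], [0, 0, 0, 0]], grip=0)

```text
time_s: 14.2
tcp_pos: [0.6328, -0.0973, 0.3068]
ee_rot: [[-0.883, 0.469, 0.0], [0.469, 0.883, 0.0], [-0.0, 0.0, -1.0]]
wrist_force: [1.1, 0.6, 0.1]
gripper_width: 0.113
gripper_force: 30.0
```

```bash
python3 -c "
from m import *
plan(.62,-.265,.09,62)"
```

```text
t 14.2 grasp [ 0.6329 -0.0973  0.1433] phi 62.0 w 9.9 F [1.1 0.6 0.1] | turn 0.0 then x -3.37 y -7.7 z 2.67
```

jog_arm(increments=[[0, 0, -0.5, 0], [0, 0, -1, 0], [0, 0, -1, 0], [-0.35, -0.8, 0, 0], [-0.4, -0.95, 0, 0], [-0.4, -0.95, 0, 0], [-0.4, -0.95, 0, 0], [-0.4, -0.95, 0, 0], [-0.4, -0.95, 0, 0], [-0.4, -0.95, 0, 0]])

```text
time_s: 15.2
tcp_pos: [0.6196, -0.2397, 0.3559]
ee_rot: [[-0.883, 0.47, -0.002], [0.47, 0.883, 0.001], [0.002, -0.0, -1.0]]
wrist_force: [-0.9, 0.2, -2.2]
gripper_width: 0.109
gripper_force: 30.0
```

jog_arm(increments=[[-0.3, -0.8, 0, 0], [0, 0, 0.5, 0], [0, 0, 1, 0], [0, 0, 1, 0], [0, 0, 1, 0], [0, 0, 1, 0], [0, 0, 1, 0], [0, 0, 0.4, 0], [0, 0, 0.2, 0], [0, 0, 0, 0]])

```text
time_s: 16.2
tcp_pos: [0.6182, -0.2548, 0.2345]
ee_rot: [[-0.883, 0.469, -0.0], [0.469, 0.883, -0.0], [0.0, -0.0, -1.0]]
wrist_force: [-0.0, -0.3, -0.5]
gripper_width: 0.113
gripper_force: 30.0
```

```bash
python3 -c "
from m import *
plan(.618,-.255,.07,62)"
```

```text
t 16.2 grasp [ 0.6181 -0.2549  0.071 ] phi 62.0 w 9.8 F [-0.  -0.3 -0.5] | turn 0.01 then x 0.0 y -0.01 z 0.05
```

jog_arm(increments=[[0, 0, 0, 0], [0, 0, 0, 0], [0, 0, 0, 0], [0, 0, -0.5, 0], [0, 0, -1, 0], [0, 0, -1, 0], [0, 0, -1, 0], [0, 0, -1, 0], [0, 0, -1, 0], [0, 0, -1, 0]], grip=28)

```text
time_s: 17.2
tcp_pos: [0.6179, -0.2549, 0.3669]
ee_rot: [[-0.883, 0.469, 0.001], [0.469, 0.883, -0.0], [-0.001, 0.0, -1.0]]
wrist_force: [-0.2, -0.2, 0.1]
gripper_width: 0.32
gripper_force: 0.0
```

```bash
python3 -c "
from m import *
cv2.imwrite('pics/s2.png',cv2.resize(eyes.capture('scene')[100:260,100:330],(690,480)))
for c in ('scene','top'):
  if c=='top': eyes.capture(c)
  for n in('bottle','comb','corner'): print(c,n,[(round(d['conf'],2),np.round(d['centre'],3).tolist()) for d in eyes.spot_in(c,n)])
plan(.4695,-.1195,.135,45)"
```

```text
scene bottle [(0.91, [0.478, -0.113, 0.155])]
scene comb [(0.84, [0.562, -0.328, 0.017])]
scene corner [(0.79, [0.811, 0.12, 0.008]), (0.58, [0.796, -0.185, 0.006]), (0.52, [0.612, -0.286, 0.011]), (0.48, [0.32, -0.275, 0.012])]
top bottle []
top comb [(0.71, [0.544, -0.333, 0.017])]
top corner [(0.87, [0.604, -0.284, 0.018]), (0.71, [0.317, -0.279, 0.032]), (0.56, [0.802, 0.123, 0.006])]
t 17.6 grasp [ 0.6175 -0.2548  0.2   ] phi 62.0 w 28.2 F [ 0.2 -0.6  0.1] | turn 3.71 then x 10.02 y -0.45 z 3.25
```

View pics/s2.png

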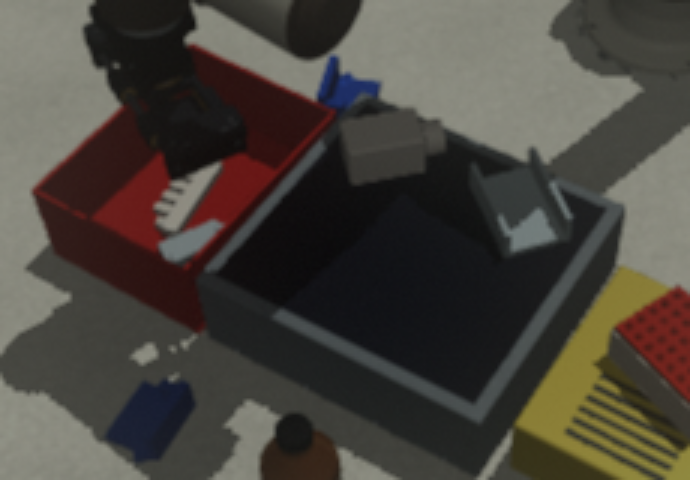

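The picture shows the comb at (190,195) and the corner at (190,240), both down in the bin. The bottle is untouched at (385,147).

jog_arm(increments=[[0, 0, -0.3, 0.93], [0, 0, 0, 0.93], [0, 0, 0, 0.93], [0, 0, 0, 0.93], [0, 0, 0, 0], [1, 0, 0, 0], [1, 0, 0, 0], [1, 0, 0, 0], [1, 0, 0, 0], [1, 0, 0, 0]], grip=86)

```text
time_s: 18.6
tcp_pos: [0.5468, -0.1837, 0.3702]
ee_rot: [[-0.708, 0.706, -0.001], [0.706, 0.708, 0.0], [0.001, -0.001, -1.0]]
wrist_force: [-0.4, -0.0, -0.9]
gripper_width: 0.983
gripper_force: 0.0
```

jog_arm(increments=[[1, 0, 0, 0], [1, 0, 0, 0], [1, 0, 0, 0], [1, 0, 0, 0], [1, 0, 0, 0], [0, -0.4, 0, 0], [0, 0, 0, 0]])

```text
time_s: 19.3
tcp_pos: [0.4706, -0.1194, 0.3708]
ee_rot: [[-0.708, 0.707, -0.0], [0.707, 0.708, -0.0], [-0.0, -0.0, -1.0]]
wrist_force: [0.3, 0.7, -0.1]
gripper_width: 0.983
gripper_force: 0.0
```

```bash
python3 -c "
from m import *
plan(.4695,-.1195,.135,45)"
```

```text
t 19.3 grasp [ 0.4706 -0.1194  0.2073] phi 45.0 w 85.6 F [ 0.3  0.7 -0.1] | turn 0.01 then x 0.04 y -0.04 z 3.62
```

jog_arm(increments=[[0, 0, 0.5, 0], [0, 0, 0.8, 0], [0, 0, 1, 0], [0, 0, 0.7, 0], [0, 0, 0.4, 0], [0, 0, 0.2, 0], [0, 0, 0, 0]])

```text
time_s: 20.0
tcp_pos: [0.4714, -0.1193, 0.2982]
ee_rot: [[-0.707, 0.708, -0.001], [0.708, 0.707, -0.0], [0.001, -0.001, -1.0]]
wrist_force: [-0.4, 0.1, -0.2]
gripper_width: 0.984
gripper_force: 0.0
```

jog_arm(increments=[[0, 0, 0, 0], [0, 0, 0, 0], [0, 0, 0, 0], [0, 0, 0, 0], [0, 0, 0, 0], [0, 0, 0, 0]], grip=30)

```text
time_s: 20.6
tcp_pos: [0.4711, -0.1191, 0.2989]
ee_rot: [[-0.707, 0.708, 0.0], [0.708, 0.707, -0.0], [-0.0, 0.0, -1.0]]
wrist_force: [-0.3, 0.6, 1.0]
gripper_width: 0.569
gripper_force: 30.0
```

```bash
python3 -c "
from m import *
plan(.49,-.275,.085,45)"
```

```text
t 20.6 grasp [ 0.4711 -0.1191  0.1354] phi 45.0 w 49.5 F [-0.3  0.6  1. ] | turn -0.01 then x -6.18 y -4.84 z 2.52
```

jog_arm(increments=[[0, 0, -0.5, 0], [0, 0, -1, 0], [0, 0, -1, 0], [-0.8, -0.6, -1, 0], [-1, -0.8, 0, 0], [-1, -0.8, 0, 0], [-1, -0.8, 0, 0], [-1, -0.8, 0, 0], [-1, -0.8, 0, 0], [0, 0, 0, 0]])

```text
time_s: 21.6
tcp_pos: [0.4882, -0.2683, 0.369]
ee_rot: [[-0.705, 0.71, 0.0], [0.71, 0.705, -0.001], [-0.001, -0.0, -1.0]]
wrist_force: [-0.9, 0.6, -1.0]
gripper_width: 0.574
gripper_force: 30.0
```

jog_arm(increments=[[0, 0, 0, -0.98], [0, 0, 0, -0.98], [0, 0, 0, -0.98], [0, 0, 0, -0.98], [0, 0, 0, -0.98], [0, 0, 0, -0.98], [0, 0, 0, -0.98], [0, 0, 0, -0.98], [0, 0, 0, -0.98], [0, 0, 0, -0.98]])

```text
time_s: 22.6
tcp_pos: [0.4879, -0.2656, 0.3692]
ee_rot: [[-1.0, -0.002, 0.0], [-0.002, 1.0, 0.0], [-0.0, 0.0, -1.0]]
wrist_force: [0.4, -0.2, -0.9]
gripper_width: 0.574
gripper_force: 30.0
```

```bash
python3 -c "
from m import *
plan(.505,-.27,.072,90)"
```

```text
t 22.6 grasp [ 0.4879 -0.2655  0.2057] phi 90.1 w 49.9 F [ 0.4 -0.2 -0.9] | turn 0.02 then x -0.85 y -0.22 z 6.69
```

jog_arm(increments=[[-0.85, -0.2, 0, 0], [0, 0, 0.7, 0], [0, 0, 1, 0], [0, 0, 1, 0], [0, 0, 1, 0], [0, 0, 1, 0], [0, 0, 1, 0], [0, 0, 0.6, 0], [0, 0, 0.3, 0], [0, 0, 0, 0]])

```text
time_s: 23.6
tcp_pos: [0.505, -0.27, 0.2365]
ee_rot: [[-1.0, 0.002, -0.001], [0.002, 1.0, 0.0], [0.001, 0.0, -1.0]]
wrist_force: [0.1, -0.4, -0.9]
gripper_width: 0.574
gripper_force: 30.0
```

jog_arm(increments=[[0, 0, 0, 0], [0, 0, 0, 0], [0, 0, 0, 0], [0, 0, 0, 0], [0, 0, -0.5, 0], [0, 0, -1, 0], [0, 0, -1, 0], [0, 0, -1, 0], [0, 0, -1, 0], [0, 0, -1, 0]], grip=59)

```text
time_s: 24.6
tcp_pos: [0.5048, -0.2702, 0.3486]
ee_rot: [[-1.0, 0.002, 0.001], [0.002, 1.0, -0.0], [-0.001, -0.0, -1.0]]
wrist_force: [0.1, 0.4, 0.5]
gripper_width: 0.68
gripper_force: 0.0
```

jog_arm(increments=[[0, 0, -1, 0], [0, -1, -1, 0], [0, -1, -1, 0], [0, -1, 0, 0], [0, -1, 0, 0], [0, -1, 0, 0], [0, -1, 0, 0], [0, -1, 0, 0], [0, -1, 0, 0], [0, -1, 0, 0]])

```text
time_s: 25.6
tcp_pos: [0.5043, -0.451, 0.4077]
ee_rot: [[-1.0, 0.002, 0.001], [0.002, 1.0, -0.0], [-0.001, -0.0, -1.0]]
wrist_force: [0.2, 0.7, 0.2]
gripper_width: 0.681
gripper_force: 0.0
```

jog_arm(increments=[[1, -1, 0, 0], [1, -1, 0, 0], [1, -1, 0, 0], [1, -1, 0, 0], [1, -1, 0, 0], [0, -1, 0, 0], [0, 0, 0, 0]])

```text
time_s: 26.3
tcp_pos: [0.4032, -0.5718, 0.4071]
ee_rot: [[-1.0, 0.005, 0.0], [0.005, 1.0, -0.001], [-0.0, -0.001, -1.0]]
wrist_force: [-0.3, 0.3, -0.5]
gripper_width: 0.682
gripper_force: 0.0
```

```bash
python3 -c "
from m import *
a=cv2.resize(eyes.capture('scene')[90:270,100:370],(420,280)); b=cv2.resize(eyes.capture('top')[100:280,125:425],(420,252))
cv2.imwrite('pics/end.png',cv2.resize(np.vstack([a,b]),(473,599)))
for c in ('scene','top'):
  for n in('bottle','comb','corner','tray','reagent','tipbox'): print(c,n,[(round(d['conf'],2),np.round(d['centre'],3).tolist()) for d in eyes.spot_in(c,n)])
plan(0,0,.2)"
```

```text
scene bottle [(0.73, [0.514, -0.273, 0.055]), (0.48, [0.55, -0.335, 0.014])]
scene comb [(0.66, [0.552, -0.331, 0.013]), (0.51, [0.556, -0.372, 0.052])]
scene corner [(0.84, [0.803, -0.184, 0.007]), (0.72, [0.809, 0.124, 0.006]), (0.63, [0.323, -0.277, 0.014]), (0.59, [0.611, -0.287, 0.012]), (0.48, [0.512, -0.27, 0.052])]
scene tray [(0.88, [0.462, 0.038, 0.117]), (0.46, [0.548, -0.333, 0.012])]
scene reagent [(0.73, [0.616, -0.285, 0.013])]
scene tipbox [(0.87, [0.56, 0.253, 0.138])]
top bottle [(0.77, [0.5, -0.262, 0.056])]
top comb [(0.79, [0.542, -0.33, 0.019])]
top corner [(0.9, [0.795, -0.194, 0.006]), (0.73, [0.806, 0.124, 0.006]), (0.71, [0.6, -0.276, 0.014]), (0.56, [0.322, -0.264, 0.009])]
top tray [(0.61, [0.46, 0.036, 0.12]), (0.59, [0.493, -0.263, 0.056])]
top reagent [(0.82, [0.78, -0.002, 0.099])]
top tipbox [(0.7, [0.537, 0.244, 0.134])]
t 27.0 grasp [ 0.4045 -0.5699  0.2433] phi 89.9 w 59.2 F [ 0.4  0.7 -0.1] | turn 0.0 then x 20.28 y 28.46 z 2.16
```

View pics/end.png

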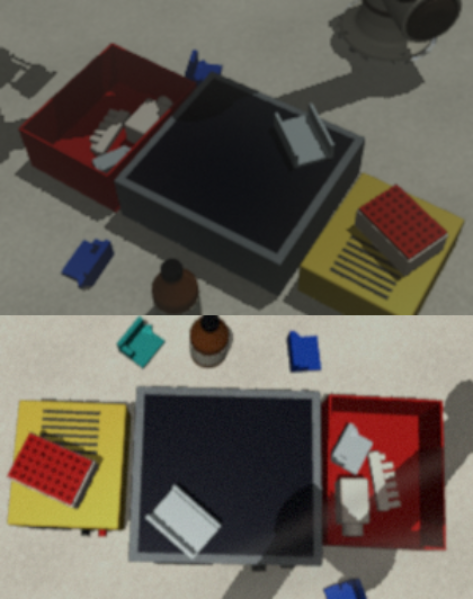

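The picture shows the corner at (352,448), comb at (383,480) and bottle at (352,500), all lying inside the bin. The tray, tip box and amber bottle haven't moved.

```bash
python3 -c "
from m import *
print(r.finish_job())"
```

```text
the job is handed in; nothing more can be done
None
```

The comb, tray corner and bottle are all lying inside the waste bin; the whole tray, tip box and amber bottle are where they were, and I handed the job in at about 27 s of the 58 s allowed.

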